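# Make up two pressing stacks on the violin maker's bench

## Task

Make up the two pressing stacks: on the cork-faced board lay the red-varnished heel block, then the black ebony plate on the block and the brass weight on the plate; on the green-faced board lay the pale spruce block and the blue weight on it. Centre each piece on what is under it, with the long sides of the three wooden pieces along the long sides of their board, and set the weights down rather than letting them drop. Leave the glue jar, the screwdriver and the brush where they are.

Things in the scene. Friction and masses are not known exactly. Their poses are not given: they have to be found in the camera images.
- cork_board: Fixed pressing board, pale wood with a speckled brown cork face inside a narrow pale rim, level with the face, 120 mm long (x) by 100 mm (y) by 12 mm thick, flat on the bench with nothing standing up round it. Origin: centre of its underside, so its top face lies 12 mm above the origin; z up. Its place and yaw vary.
- green_board: Fixed pressing board, pale wood with a plain dark green face inside a narrow pale rim, level with the face, 120 mm long (x) by 100 mm (y) by 12 mm thick, flat on the bench with nothing standing up round it. Origin: centre of its underside, so its top face lies 12 mm above the origin; z up. Its place and yaw vary.
- heel_block: Red varnished maple block, plain cuboid, 80 mm long (x), 46 mm wide (y), 28 mm thick (z), flat on the bench at the start at any yaw. Origin: centre of the underside, z up. About 75 g.
- ebony_plate: Black ebony plate, plain cuboid, 80 mm long (x), 46 mm wide (y), 10 mm thick (z), flat on the bench at the start at any yaw. Origin: centre of the underside, z up. About 45 g.
- spruce_block: Pale cream spruce block, plain cuboid, 80 mm long (x), 46 mm wide (y), 18 mm thick (z), flat on the bench at the start at any yaw. Origin: centre of the underside, z up. About 35 g.
- brass_weight: Yellow brass weight, round, base disc 54 mm in diameter. Flat underside, disc 28 mm high, then a thin neck (22 mm diameter, height 28 to 36 mm), then a round lifting knob 28 mm in diameter from height 40 to 60 mm (its flat top). Origin: centre of the underside, z up. About 520 g; starts upright on the bench.
- blue_weight: Blue painted iron weight, round, base disc 48 mm in diameter. Flat underside, disc 28 mm high, then a thin neck (22 mm diameter, height 28 to 36 mm), then a round lifting knob 28 mm in diameter from height 40 to 60 mm (its flat top). Origin: centre of the underside, z up. About 380 g; starts upright on the bench.
- glue_jar: Closed amber glass glue jar with a black cap, 52 mm in diameter, 68 mm high, standing beyond and between the boards; a bystander. Origin: centre of the underside.
- screwdriver: Screwdriver with a red handle, about 190 mm long, lying on the bench; a bystander. Origin: at bench height under about its middle; x along the shaft, to the tip.
- brush: Brush with a wooden handle, about 190 mm long, lying on the bench; a bystander. Origin: at bench height under about its middle; x along the handle, to the bristles.
Things that resemble listed ones, but are neither listed nor needed, are in the scene too. There is more than one size of the blue_weight; the job needs the middle-sized.

How it is judged:
At the end, for the whole second after the job is handed in: Heel block on cork board, spruce block on green board (centred within 15 mm); ebony plate on heel block, brass weight on plate, blue weight on spruce block (within 12 mm). All flat (height within 4 mm, tilt under 0.12 rad), wood within 0.25 rad of its board's long side, and at rest (horizontal distance between heel_block and cork_board below 0.015 m and z of heel_block in the frame of cork_board between 0.008 and 0.016 m and angle between each of heel_block, ebony_plate, brass_weight, spruce_block, blue_weight's own z axis and vertical below 0.12 rad and linear speed of each of heel_block, ebony_plate, brass_weight, spruce_block, blue_weight below 0.02 m/s and angular speed of each of heel_block, ebony_plate, brass_weight, spruce_block, blue_weight below 0.2 rad/s and angle between the x axis of each of heel_block, ebony_plate and the x axis of cork_board, either way round below 0.25 rad and horizontal distance between ebony_plate and heel_block below 0.012 m and z of ebony_plate in the frame of heel_block between 0.024 and 0.032 m and horizontal distance between brass_weight and ebony_plate below 0.012 m and z of brass_weight in the frame of ebony_plate between 0.006 and 0.014 m and horizontal distance between spruce_block and green_board below 0.015 m and z of spruce_block in the frame of green_board between 0.008 and 0.016 m and angle between the x axis of spruce_block and the x axis of green_board, either way round below 0.25 rad and horizontal distance between blue_weight and spruce_block below 0.012 m and z of blue_weight in the frame of spruce_block between 0.014 and 0.022 m); the robot touches nothing.
It fails at once if the glue jar is disturbed (moved more than 25 mm) (distance of glue_jar from where it was at the start of the episode above 0.025 m).
It fails at once if the screwdriver is disturbed (moved more than 25 mm) (distance of screwdriver from where it was at the start of the episode above 0.025 m).
It fails at once if the brush is disturbed (moved more than 25 mm) (distance of brush from where it was at the start of the episode above 0.025 m).
It fails at once if the brass weight is dropped (falls faster than 0.6 m/s, about 18 mm, with no finger on it) (linear speed of brass_weight above 0.6 m/s and contact force between brass_weight and the fingers below 0.05 N).
It fails at once if the blue weight is dropped (falls faster than 0.6 m/s, about 18 mm, with no finger on it) (linear speed of blue_weight above 0.6 m/s and contact force between blue_weight and the fingers below 0.05 N).
It also fails if it takes over 134 s, if anything falls off the work surface, if the arm or the gripper's body presses on something with over 40 N, if the wrist force passes 120 N, or if a joint passes its speed limit or range.

## Robot

A 6-joint arm with a two-finger parallel gripper is mounted at the origin on the work surface. World frame = base frame: x ahead of the robot, y to its left, z up, the work surface at z = 0. Lengths are in m, angles in rad, forces in N, time in s.
With the tool pointing down it reaches from about 0.325 to 0.9 m from the base axis. Payload 6.1 kg.
Tool frame: the origin (TCP) lies midway between the tips of the shut fingers; the grasp point (between the pads) lies 19 mm behind it; x points along the fingers, y is the direction in which the jaws open and shut, and the axes are right-handed (so a half turn about x gives the same grasp; the last joint's range is limited). The gripper opens to 85 mm and grips with 20 to 120 N. Pads are 22 mm wide; open, the fingers measure 114 mm over their backs; the gripper's body (76 mm by 85 mm) begins 54 mm behind the grasp point. The pads swing forward as they close: fully open they stand 13 mm farther back than shut.
Start: joints at [1.17, 0.22, 1.526, -0, 1.395, -0.126], TCP at [0.17, 0.602, 0.231] pointing down, gripper open.
Joint ranges: [-2.98, 2.98], [-0.91, 2.08], [0.09, 2.57], [-1.24, 4.39], [0.2, 2.65], [-2.68, 2.68]. Speed limits (rad/s): [2.57, 2.57, 3.01, 3.14, 3.14, 3.14].

## Interface

Orientations are given as [roll, pitch, yaw] about the fixed x, y, z axes, in that order (R = Rz(yaw) Ry(pitch) Rx(roll)).
In Python, from plant import movep, move_l, set_joints, gripper_to, hold, inverse_kinematics, observe, get_image, get_calibration, Unreachable, job_done gives the robot as it stands. Calls block until the motion is done:
- movep(position, orientation): joint-space move of the TCP to a pose.
- move_l(position, feed=0.15, rotation=None, max_force=None): straight line of the TCP; rotation=None keeps the orientation; feed is the mean speed in m/s. With max_force (N) it stops when the force on the tool has changed by that much, and returns True; else False.
- set_joints(angles): joint-space move.
- gripper_to(opening, f_grip=None): finger opening in m; f_grip is the grip in N (None keeps the last); returns when the fingers have stopped.
- hold(seconds).
- inverse_kinematics(position, orientation): joint angles nearest the present ones, or None.
- observe(): the state.
- get_image(name): name is "side" or "top"; returns (picture, depth): 420x560x3 uint8, red, green, blue; 420x560 float32, m along the optical axis (not along the pixel's ray), 0 where there is no reading.
- get_calibration(name): a dict with "intrinsics" (3x3 intrinsics, pixels), "world_from_camera" (4x4, takes a point from camera to world coordinates). Camera axes: x right, y down, z forward; pixel columns grow to the right and rows downward; lengths in m; the calibration is good to about 2 mm. A picture is of the moment at which its call begins. get_calibration takes no time and is no camera call.
A pose or a line that the arm cannot do raises Unreachable and nothing moves.
- job_done(): hands the job in, once; it reports no verdict.
The state is a dict: "time_s": time; "q": joint angles; "joint_velocities": joint speeds; "joint_torque": joint torques, N m; "eef_pos": TCP position; "tcp_rot": TCP orientation; "ft_force": force on the tool from outside, world axes, zero at the start; "torque": the same for the moment, N m; "opening": finger opening in m.
Only numpy, scipy, OpenCV 4.12 (cv2) and the standard library are available. Lean on these libraries where they do the work, as an engineer would, in place of code of your own. Each camera call takes 0.05 s, during which the arm holds its last target.

## Working session

There is one attempt and no reset: what is moved stays moved. The work goes in short steps, each a Python script; the robot and the scene stay as the last script left them, time stands still between calls to the robot, and variables do not carry over. Pictures are saved under pics/ and viewed, and the job is handed in when it is done.

```bash
mkdir -p pics; ls; python3 - <<'E'
from plant import *
import cv2,numpy as np
for n in ("top","side"):
    p,d=get_image(n); cv2.imwrite(f"pics/{n}0.png",p[:,:,::-1]); np.save(f"{n}0_d.npy",d)
    c=get_calibration(n); print(n,np.round(c["intrinsics"],1).tolist(),np.round(c["world_from_camera"],3).tolist())
o=observe(); print(o["time_s"],o["eef_pos"],o["tcp_rot"],o["opening"],o["ft_force"])
E
```

```text
pics
top [[486.4, 0.0, 285.3], [0.0, 486.4, 203.1], [0.0, 0.0, 1.0]] [[0.011, -0.997, 0.074, 0.43], [-1.0, -0.012, -0.01, 0.016], [0.011, -0.074, -0.997, 1.436], [0.0, 0.0, 0.0, 1.0]]
side [[491.4, 0.0, 277.4], [0.0, 491.4, 212.8], [0.0, 0.0, 1.0]] [[0.964, 0.146, -0.22, 0.787], [0.263, -0.596, 0.758, -0.864], [-0.021, -0.789, -0.614, 0.75], [0.0, 0.0, 0.0, 1.0]]
0.1 [0.16938731 0.60103591 0.23028648] [-1.71083643  1.56900912 -1.9856368 ] 0.08522809978598349 [-0.22428303  0.20275689 -0.42345328]
```

View pics/top0.png

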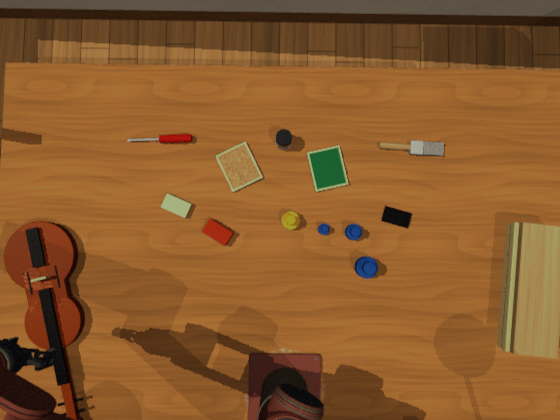

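View pics/side0.png

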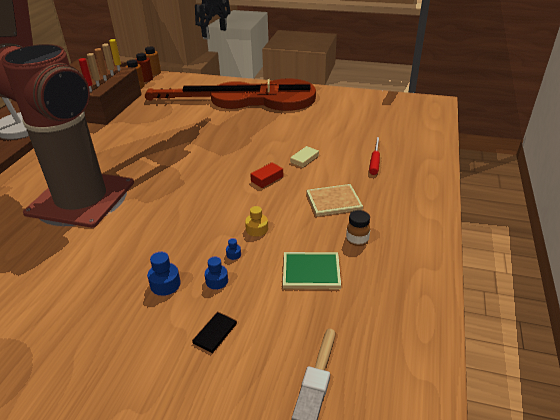

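```bash
cat > h.py <<'E'
from plant import *
import cv2,numpy as np
def world(name,d):
    c=get_calibration(name);K=c["intrinsics"];T=c["world_from_camera"]
    v,u=np.mgrid[0:d.shape[0],0:d.shape[1]]
    P=np.stack([(u-K[0,2])/K[0,0]*d,(v-K[1,2])/K[1,1]*d,d],-1)
    return P@T[:3,:3].T+T[:3,3]
def ray(name,uv,z):
    c=get_calibration(name);K=c["intrinsics"];T=c["world_from_camera"]
    uv=np.atleast_2d(np.asarray(uv,float))
    r=np.c_[(uv[:,0]-K[0,2])/K[0,0],(uv[:,1]-K[1,2])/K[1,1],np.ones(len(uv))]@T[:3,:3].T
    return T[:3,3]+r*((z-T[2,3])/r[:,2])[:,None]
def project(name,p):
    c=get_calibration(name);K=c["intrinsics"];T=c["world_from_camera"]
    q=(np.asarray(p)-T[:3,3])@T[:3,:3]; return K[0,0]*q[0]/q[2]+K[0,2],K[1,1]*q[1]/q[2]+K[1,2]
def snap(name,tag):
    p,d=get_image(name); cv2.imwrite(f"pics/{name}_{tag}.png",p[:,:,::-1]); return p,d,world(name,d)
def rect(xy):
    (c,s,a)=cv2.minAreaRect((xy*1000).astype(np.float32))
    if s[0]<s[1]: s=(s[1],s[0]); a+=90
    return np.array(c)/1000,s,(np.radians(a)+np.pi/2)%np.pi-np.pi/2
E
python3 - <<'E'
from h import *
for n in("top","side"):
    p,d,W=snap(n,"a"); hsv=cv2.cvtColor(p,cv2.COLOR_RGB2HSV)
    if n=="top": pts=dict(cork=(239,167),green=(327,168),spruce=(176,205),red=(218,232),black=(397,216),brass=(291,220),b1=(324,229),b2=(354,232),b3=(367,267),jar=(284,138),bench=(250,290))
    else: pts=dict(cork=(334,200),green=(312,270),spruce=(305,157),red=(267,173),black=(215,332),brass=(256,225),b1=(233,250),b2=(216,275),b3=(163,275),bench=(120,340))
    for k,(u,v) in pts.items(): print(n,k,hsv[v,u],np.round(W[v,u],4))
    # crop
    x=p[190:290,270:430] if n=="top" else p[200:350,130:300]
    cv2.imwrite(f"pics/crop_{n}.png",cv2.resize(x[:,:,::-1],None,fx=4,fy=4,interpolation=cv2.INTER_CUBIC))
E
```

```text
top cork [ 18 147 167] [0.6415 0.1395 0.0059]
top green [ 69 182  98] [ 0.6411 -0.1209  0.0107]
top spruce [ 36  72 178] [0.5258 0.3201 0.0167]
top red [  4 221 163] [0.4484 0.1948 0.0269]
top black [ 0 18 14] [ 0.5014 -0.3268  0.0137]
top brass [ 26 197 168] [ 0.4842 -0.0149  0.0605]
top b1 [108 201 127] [ 0.4603 -0.1106  0.0368]
top b2 [108 204 126] [ 0.4523 -0.1932  0.0619]
top b3 [108 200 126] [ 0.3557 -0.2261  0.0829]
top jar [15 14 36] [0.7169 0.0076 0.0696]
top bench [ 15 181 159] [ 0.2805  0.1015 -0.003 ]
side cork [ 15 141 190] [0.6471 0.1314 0.0135]
side green [ 68 155 112] [ 0.6463 -0.1289  0.0159]
side spruce [ 31  79 197] [0.5331 0.3044 0.0208]
side red [  4 227 172] [0.4565 0.1846 0.0316]
side black [174  75  17] [ 0.5058 -0.333   0.0162]
side brass [ 18 211 144] [ 0.4925 -0.0306  0.0306]
side b1 [109 218  75] [ 0.4648 -0.1144  0.0204]
side b2 [109 217  80] [ 0.4601 -0.2047  0.0293]
side b3 [109 230  62] [ 0.3628 -0.2455  0.0453]
side bench [ 14 167 166] [ 0.3331 -0.3841  0.0012]
```

View pics/crop_side.png

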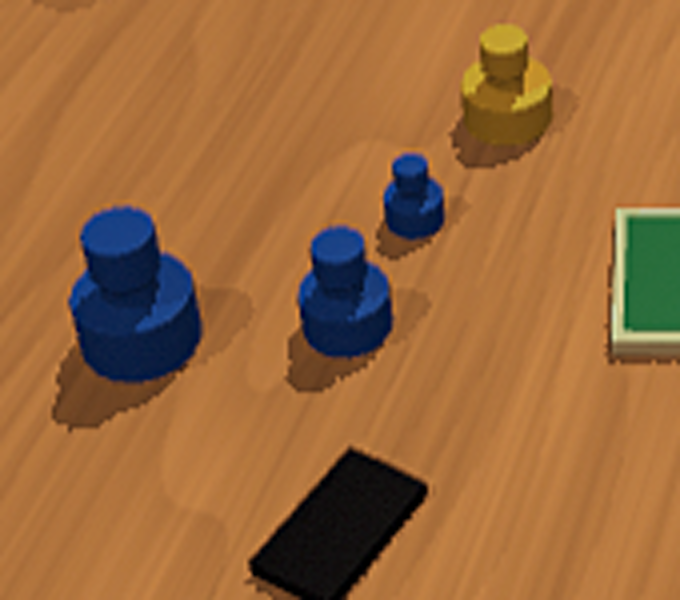

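View pics/crop_top.png

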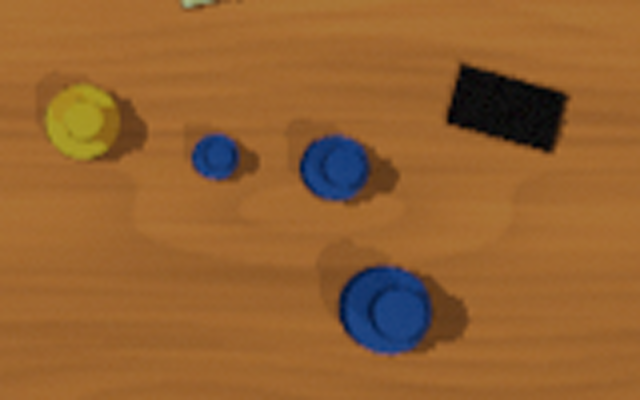

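The blue candidates in the top view are small (324,229) at about 37 mm tall, middle (354,232) at about 60 mm tall, and large (367,267) at about 83 mm tall. The middle one matches the given 60 mm height, and the crops confirm three sizes. Next I'll measure everything from both views.

```bash
cat >> h.py <<'E'
RNG=dict(red=((0,190,90),(9,255,255)),red2=((172,190,90),(180,255,255)),spruce=((24,30,120),(45,125,255)),black=((0,0,0),(180,255,40)),
 blue=((100,120,30),(120,255,255)),brass=((20,140,60),(33,255,255)))
def colour(p,k):
    hsv=cv2.cvtColor(p,cv2.COLOR_RGB2HSV); return cv2.inRange(hsv,*RNG[k])>0
def comp(m,near,rad=60):
    n,l,s,c=cv2.connectedComponentsWithStats(m.astype(np.uint8),connectivity=8)
    i=[j for j in range(1,n) if s[j,4]>15]; j=min(i,key=lambda j:np.hypot(*(c[j]-near)))
    return l==j
def topface(name,W,m,z,dz=0.005):
    """pixels of m lying at height z (by depth), cast on the plane z"""
    v,u=np.nonzero(m&(np.abs(W[...,2]-z)<dz)); return ray(name,np.c_[u,v],z)[:,:2]
E
python3 - <<'E'
from h import *
from scipy.spatial import ConvexHull
near=dict(top=dict(cork=(239,167),green=(327,168),spruce=(176,205),red=(218,232),black=(397,216)),
 side=dict(cork=(334,200),green=(312,270),spruce=(305,157),red=(267,173),black=(215,332)))
Z=dict(red=.028,spruce=.018,black=.010)
for n in("top","side"):
    p,d,W=snap(n,"b")
    for k,z in Z.items():
        m=comp(colour(p,k),near[n][k]); 
        print(n,k,"zmed",round(np.percentile(W[m][:,2],50),4),round(W[m][:,2].std(),4),m.sum())
        zs=W[m][:,2]; 
        f=topface(n,W,m,z,0.008); c,s,a=rect(f); print("   rect",np.round(c,4),np.round(s,1),"deg",np.degrees(a).round(1),"mean",f.mean(0).round(4),len(f))
    # boards: rim+face via pale/green/cork; 
    hsv=cv2.cvtColor(p,cv2.COLOR_RGB2HSV)
    for k in("cork","green"):
        u,v=near[n][k]; sub=hsv[v-35:v+35,u-45:u+45]
        cv2.imwrite(f"pics/{n}_{k}.png",cv2.resize(p[v-35:v+35,u-45:u+45,::-1],None,fx=4,fy=4,interpolation=0))
    for k,uv in(dict(top=dict(brass=(291,220),b1=(324,229),blue=(354,232),b3=(367,267)),side=dict(brass=(256,220),b1=(233,250),blue=(216,275),b3=(160,275)))[n]).items():
        m=comp(colour(p,"brass" if k=="brass" else "blue"),uv); zs=W[m][:,2]; top=np.percentile(zs,90)
        print(n,k,m.sum(),"z90",round(top,4))
        if k in("brass","blue"):
            f=topface(n,W,m,.060,.006); print("   knob",f.mean(0).round(4),np.ptp(f,0).round(4),len(f),[np.round(x*1000,1) for x in cv2.minEnclosingCircle(f.astype(np.float32))[0:1]],cv2.minEnclosingCircle(f.astype(np.float32))[1])
            f=topface(n,W,m,.028,.006); c=cv2.minEnclosingCircle(f.astype(np.float32)); print("   disc",np.round(c[0],4),c[1])
E
```

```text
top red zmed 0.0277 0.0946 443
   rect [0.4489 0.1969] [78.6 44.7] deg 58.8 mean [0.4489 0.197 ] 422
top spruce zmed 0.0176 0.0046 432
   rect [0.5247 0.3208] [78.2 44.5] deg 66.8 mean [0.5247 0.321 ] 409
top black zmed 0.0103 0.1241 393
   rect [ 0.4995 -0.3253] [78.8 42.6] deg 74.7 mean [ 0.4995 -0.3252] 387
top brass 257 z90 0.0608
   knob [ 0.4843 -0.0137] [0.0228 0.0255] 75 [array([ 0.5, -0. ,  0.5, ..., -0. ,  0.5, -0. ], shape=(2000,))] 0.013669393956661224
   disc [ 0.4849 -0.0133] 0.02681964449584484
top b1 89 z90 0.0445
top blue 200 z90 0.0614
   knob [ 0.4535 -0.1977] [0.0254 0.0255] 76 [array([ 0.5, -0.2,  0.5, ..., -0.2,  0.5, -0.2], shape=(2000,))] 0.013813168741762638
   disc [ 0.4543 -0.1969] 0.023105395957827568
top b3 376 z90 0.0813
side red zmed 0.031 0.0592 294
   rect [0.4509 0.2   ] [82.3 47.9] deg 59.3 mean [0.4504 0.1989] 292
side spruce zmed 0.0215 0.0016 231
   rect [0.5266 0.3253] [81.9 46.1] deg 66.4 mean [0.5264 0.3248] 230
side black zmed 0.012 0.049 906
   rect [ 0.5024 -0.3275] [82.4 48.7] deg 74.3 mean [ 0.5023 -0.3289] 901
side brass 67 z90 0.0322<stdin>:22: RuntimeWarning: Mean of empty slice.
  ret = um.true_divide(
Traceback (most recent call last):
ValueError: zero-size array to reduction operation maximum which has no identity
```

```bash
cat >> h.py <<'E'
def board(p,near,rad):
    hsv=cv2.cvtColor(p,cv2.COLOR_RGB2HSV).astype(int)
    m=(hsv[...,1]<125)&(hsv[...,2]>110)
    v,u=np.mgrid[0:420,0:560]; m&=np.hypot(u-near[0],v-near[1])<rad
    return m
E
python3 - <<'E'
from h import *
p,d,W=snap("top","c")
for k,uv in dict(cork=(239,167),green=(327,168)).items():
    m=board(p,uv,32); v,u=np.nonzero(m); f=ray("top",np.c_[u,v],.012)[:,:2]; c,s,a=rect(f)
    print(k,np.round(c,4),np.round(s,1),np.degrees(a).round(1),len(f))
hsv=cv2.cvtColor(p,cv2.COLOR_RGB2HSV)
m=comp(cv2.inRange(hsv,(55,100,40),(85,255,255))>0,(327,168)); v,u=np.nonzero(m); c,s,a=rect(ray("top",np.c_[u,v],.012)[:,:2]); print("green face",c.round(4),np.round(s,1),np.degrees(a).round(1))
E
python3 - <<'E'
from h import *
p,d,W=snap("side","c")
for k,uv in dict(brass=(256,220),b1=(233,250),blue=(216,275),b3=(160,275)).items():
    m=comp(colour(p,"brass" if k=="brass" else "blue"),uv); print(k,m.sum(),"z",np.percentile(W[m][:,2],[5,95]).round(4), W[m].mean(0).round(3))
for k,uv in dict(cork=(334,200),green=(312,270)).items():
    m=board(p,uv,42); v,u=np.nonzero(m); f=ray("side",np.c_[u,v],.012)[:,:2]; c,s,a=rect(f)
    print(k,np.round(c,4),np.round(s,1),np.degrees(a).round(1),len(f))
o=observe(); print(o['time_s'])
for yaw in (0,1.57): 
  for r in ((0,1.5708,0),(3.1416,1.5708,0)): print(r,inverse_kinematics([.45,.1,.2],[r[0]+yaw,r[1],r[2]]))
E
```

```text
cork [0.6426 0.1402] [121.2 100.9] 26.7 359
green [ 0.641  -0.1208] [121.4 101. ] 13.4 398
green face [ 0.6414 -0.1207] [105.7  85.4] 13.3
brass 71 z [0.0278 0.033 ] [ 0.504 -0.014  0.03 ]
b1 227 z [0.0065 0.0451] [ 0.466 -0.117  0.025]
blue 555 z [0.0083 0.0629] [ 0.46  -0.207  0.035]
b3 1023 z [0.0102 0.0822] [ 0.365 -0.25   0.05 ]
cork [0.6676 0.0937] [213.9 121.5] -63.6 445
green [ 0.6434 -0.1233] [120.1 108.7] 14.0 630
0.4
(0, 1.5708, 0) [ 4.73242924e-02 -1.57080477e-01  1.97297162e+00  1.79119914e-07
  1.32570518e+00 -1.52347208e+00]
(3.1416, 1.5708, 0) [ 4.73242924e-02 -1.57080477e-01  1.97297162e+00  1.79119914e-07
  1.32570518e+00  1.61812792e+00]
(0, 1.5708, 0) [ 4.73242924e-02 -1.57080477e-01  1.97297162e+00  1.79119914e-07
  1.32570518e+00  4.65279221e-02]
(3.1416, 1.5708, 0) None
```

View pics/top_cork.png

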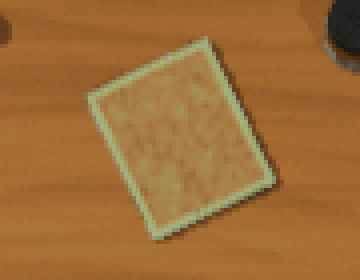

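```bash
cat >> h.py <<'E'
def rollfor(theta,pos,z2=None):
    """roll so the jaws close across the direction theta (deg), tool down"""
    best=None
    for k in(-2,-1,0,1,2):
        r=-np.radians(theta)+k*np.pi
        q=inverse_kinematics(list(pos),[r,np.pi/2,0])
        if q is not None and (best is None or abs(q[5])<best[0]): best=(abs(q[5]),r)
    return best[1]
def st(t=""):
    o=observe(); print(t,"t",round(o["time_s"],1),"tcp",np.round(o["eef_pos"],4),"open",round(o["opening"],4),"F",np.round(o["ft_force"],1))
    return o
HI=0.17
E
python3 - <<'E'
from h import *
r=rollfor(58.8,(.45,.08,.17))
movep([.45,.08,.10],[r,np.pi/2,0]); st()
gripper_to(.046); st()
print(move_l([.45,.08,-.013],feed=.06,max_force=5)); st("touch46")
move_l([.45,.08,.03]); st()
E
```

```text
t 2.6 tcp [0.4503 0.0806 0.1003] open 0.0854 F [-0.7  0.4  0.3]
 t 3.0 tcp [0.45   0.0801 0.1   ] open 0.0464 F [-1.3 -0.1 -0.6]
True
touch46 t 4.6 tcp [ 0.4498  0.08   -0.0024] open 0.0459 F [-2.1  0.9  7.5]
 t 4.9 tcp [0.4509 0.08   0.0304] open 0.046 F [-0.1 -0.8 -0.4]
```

```bash
cat >> h.py <<'E'
def pick(xy,theta,z,pre,f,hi=.15):
    r=rollfor(theta,(*xy,hi)); gripper_to(pre) 
    movep([*xy,z+.06],[r,np.pi/2,0]); move_l([*xy,z],feed=.1); st("at")
    gripper_to(0.0,f); o=st("gripped"); move_l([*xy,hi],feed=.2); st("lifted"); return o
def place(xy,theta,z,op,hi=.15,f=4):
    """z: nominal TCP height with the piece seated"""
    r=rollfor(theta,(*xy,hi)); movep([*xy,hi],[r,np.pi/2,0]); move_l([*xy,z+.012],feed=.15); hold(.2)
    hit=move_l([*xy,z-.003],feed=.02,max_force=f); o=st(f"down hit={hit}")
    gripper_to(op); p=o["eef_pos"]; move_l([p[0],p[1],hi],feed=.2); st("clear")
E
python3 - <<'E'
from h import *
move_l([.45,.08,.12],feed=.25)
pick((.4489,.1969),58.8,.006,.066,40)
place((.6426,.1402),26.7,.018,.064)
E
python3 - <<'E'
from h import *
pick((.4995,-.3253),74.7,.0003,.066,40)
p,d,W=snap("top","d")
m=comp(colour(p,"red"),(239,165)); c,s,a=rect(topface("top",W,m,.040,.008)); print("red",c.round(4),np.round(s,1),np.degrees(a).round(1))
E
```

```text
at t 7.1 tcp [0.4495 0.1967 0.0065] open 0.066 F [-0.9 -0.2 -0.4]
gripped t 7.4 tcp [0.4499 0.1971 0.0071] open 0.0453 F [-0.4 -0.6  5.9]
lifted t 8.3 tcp [0.4478 0.1966 0.1485] open 0.0448 F [-0.9 -0.9 -2.3]
down hit=True t 10.8 tcp [0.6426 0.1402 0.0192] open 0.0451 F [-0.2 -0.1  2.8]
clear t 11.9 tcp [0.6417 0.1401 0.1486] open 0.0642 F [-0.4  0.3 -0.4]
at t 14.7 tcp [ 0.4998 -0.3255  0.0005] open 0.066 F [-0.3  0.1  1. ]
gripped t 15.0 tcp [ 0.5004 -0.3261  0.0016] open 0.0445 F [ 0.2 -0.1  3.6]
lifted t 15.9 tcp [ 0.4986 -0.3246  0.1484] open 0.0449 F [-0.8  0.5 -1.9]
red [0.6419 0.1401] [78.3 45.2] 27.3
```

View pics/top_d.png

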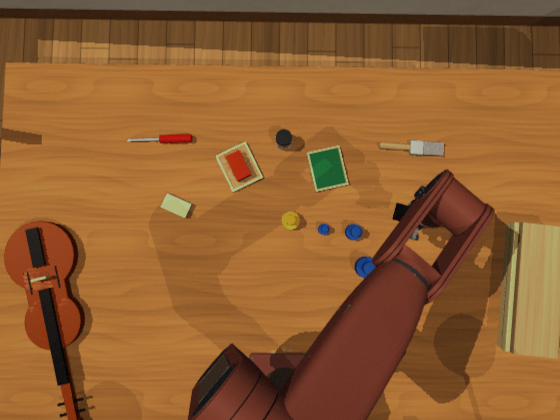

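The red block sits centred on the cork board at (239,165), and the plate is in the jaws at (405,213). Next I'll place the plate, then the spruce block.

```bash
python3 - <<'E'
from h import *
place((.6419,.1401),27.0,.0415,.064)
pick((.5247,.3208),66.8,.004,.066,40)
p,d,W=snap("top","e")
m=comp(colour(p,"black"),(239,165)); c,s,a=rect(topface("top",W,m,.050,.008)); print("plate",c.round(4),np.round(s,1),np.degrees(a).round(1))
place((.6412,-.1208),13.4,.0165,.064)
E
```

```text
down hit=True t 19.3 tcp [0.6417 0.1401 0.0417] open 0.0445 F [0.3 0.4 3.5]
clear t 20.4 tcp [0.641  0.14   0.1489] open 0.0638 F [-0.4  0.4 -0.8]
at t 22.2 tcp [0.5251 0.3209 0.0043] open 0.066 F [-0.4  0.3  0.3]
gripped t 22.6 tcp [0.5257 0.3213 0.0053] open 0.0446 F [0.3 0.1 5.1]
lifted t 23.4 tcp [0.5237 0.3203 0.1484] open 0.045 F [ 0.2  0.5 -1.2]
plate [0.6394 0.1386] [77.7 42.4] 27.4
down hit=True t 26.9 tcp [ 0.6411 -0.1208  0.0173] open 0.0451 F [-0.1 -0.4  4.6]
clear t 28.0 tcp [ 0.6402 -0.1205  0.1485] open 0.0642 F [ 0.2 -0.1 -0.7]
```

View pics/top_e.png

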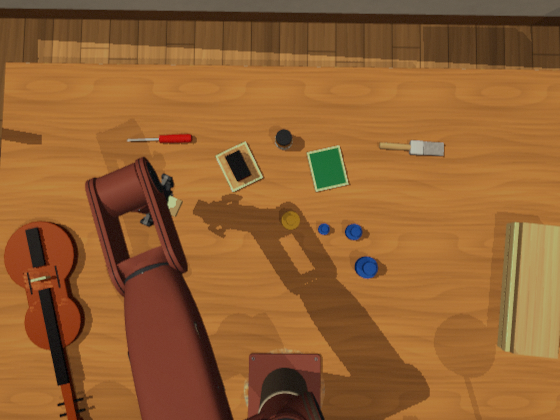

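The plate sits on the red block at (239,165), about 2 mm off centre, and the spruce block is down. Brass weight next, held at mid-knob.

```bash
cat >> h.py <<'E'
def setdown(xy,theta,z,op=.050,hi=.19):
    r=rollfor(theta,(*xy,hi)); movep([*xy,hi],[r,np.pi/2,0]); hold(.2); move_l([*xy,z+.010],feed=.12); hold(.3); st("above")
    hit=move_l([*xy,z-.003],feed=.015,max_force=4); o=st(f"down hit={hit}"); p=o["eef_pos"]
    assert abs(p[2]-z)<.003, "early/late contact - look"
    gripper_to(op); move_l([p[0],p[1],hi],feed=.15); st("clear")
E
python3 - <<'E'
from h import *
p,d,W=snap("top","f")
m=comp(colour(p,"spruce")&(W[...,2]>.015),(327,168)); c,s,a=rect(topface("top",W,m,.030,.010)); print("spruce",c.round(4),np.round(s,1),np.degrees(a).round(1))
o=pick((.4846,-.0135),30,.031,.050,70,hi=.19)
E
python3 - <<'E'
from h import *
hold(.3); st("held")
p,d,W=snap("side","g")
setdown((.640,.139),27,.0820)
E
```

```text
spruce [ 0.6237 -0.1245] [46.1 45.3] -75.8
at t 29.9 tcp [ 0.4852 -0.0137  0.0314] open 0.05 F [ 0.  -0.1 -0.1]
gripped t 30.3 tcp [ 0.4853 -0.0134  0.0321] open 0.0257 F [-1.7  1.2  6.3]
lifted t 31.2 tcp [ 0.4833 -0.0133  0.1881] open 0.0259 F [-1.1 -0.9 -5.5]
held t 31.5 tcp [ 0.4841 -0.0134  0.189 ] open 0.0261 F [ 0.  -0.1 -4.8]
above t 33.9 tcp [0.6404 0.1391 0.0928] open 0.026 F [ 0.2  0.3 -4.9]
down hit=True t 34.5 tcp [0.6398 0.139  0.0822] open 0.0262 F [-0.8  1.   5.5]
clear t 35.8 tcp [0.639  0.1389 0.1887] open 0.05 F [-0.7  0.1  0.3]
```

View pics/side_g.png

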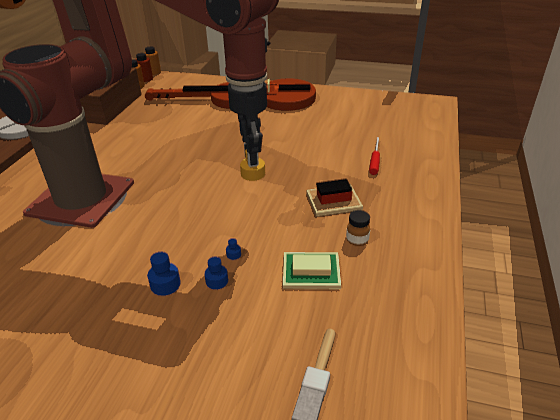

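The side view shows the brass weight held level at (253,170) and the spruce block on the green board at (312,265). The last top measurement of the spruce was cut off by the arm, so I'm re-measuring it before the blue weight.

```bash
python3 - <<'E'
from h import *
o=pick((.454,-.1973),30,.031,.050,60,hi=.19)
p,d,W=snap("top","h"); ps,ds,Ws=snap("side","h")
near=(327,168)
hsv=cv2.cvtColor(p,cv2.COLOR_RGB2HSV); v,u=np.mgrid[0:420,0:560]
m=colour(p,"spruce")&(np.hypot(u-327,v-168)<30); m=comp(m,(327,166)); c,s,a=rect(topface("top",W,m,.030,.010)); print("spruce top",c.round(4),np.round(s,1),np.degrees(a).round(1),m.sum())
m=comp(colour(ps,"spruce"),(312,265)); c,s,a=rect(topface("side",Ws,m,.030,.009)); print("spruce side",c.round(4),np.round(s,1),np.degrees(a).round(1))
hsv=cv2.cvtColor(ps,cv2.COLOR_RGB2HSV)
E
```

```text
at t 38.2 tcp [ 0.4545 -0.1974  0.0314] open 0.0498 F [ 0.3 -0.5 -0.5]
gripped t 38.6 tcp [ 0.4547 -0.1976  0.0321] open 0.0261 F [-1.   1.6  5.6]
lifted t 39.5 tcp [ 0.453  -0.1967  0.1882] open 0.0258 F [-0.1 -0.1 -4. ]
spruce top [ 0.6401 -0.1204] [78.6 47. ] 13.4 442
spruce side [ 0.6428 -0.1179] [78.6 45.9] 14.0
```

View pics/top_h.png

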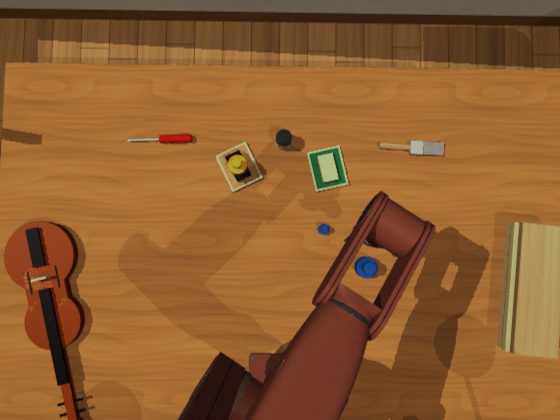

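View pics/side_h.png

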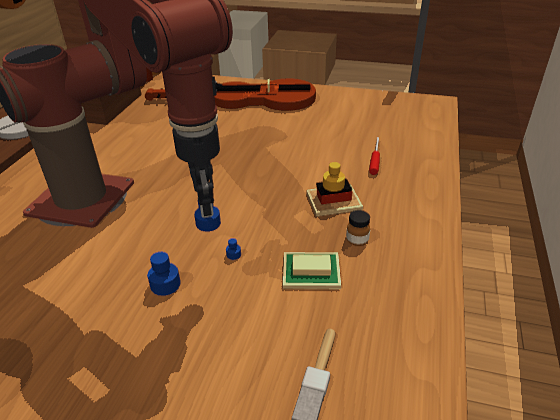

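The middle blue weight is held level at side (207,217), and the other two remain. The spruce block is centred on the green board at top (328,167), and the brass weight stands on the plate at (238,164). Setting the blue weight down now, then retreating for the final checks.

```bash
python3 - <<'E'
from h import *
setdown((.6403,-.1205),13.4,.0621)
movep([.38,0,.25],[rollfor(0,(.38,0,.25)),np.pi/2,0]); hold(.5)
p,d,W=snap("top","i"); snap("side","i")
def kd(k,near,z0):
    m=comp(colour(p,k),near)
    f=topface("top",W,m,z0+.060,.006); print(k,"knob",np.round(cv2.minEnclosingCircle(f.astype(np.float32))[0],4),len(f),"z",np.median(W[m&(abs(W[...,2]-z0-.06)<.01)][:,2]).round(4))
    f=topface("top",W,m,z0+.028,.006); c=cv2.minEnclosingCircle(f.astype(np.float32)); print("   disc",np.round(c[0],4),round(c[1],4))
kd("brass",(238,164),.050); kd("blue",(328,166),.030)
st()
cv2.imwrite("pics/crop_i.png",cv2.resize(p[110:210,200:370,::-1],None,fx=4,fy=4,interpolation=cv2.INTER_CUBIC))
E
```

```text
above t 42.1 tcp [ 0.6407 -0.1206  0.0728] open 0.0262 F [ 0.1 -0.8 -4. ]
down hit=True t 42.7 tcp [ 0.6401 -0.1204  0.0621] open 0.0258 F [-0.  -0.   6.2]
clear t 44.1 tcp [ 0.6393 -0.1202  0.1886] open 0.05 F [-0.3 -0.5 -0.4]
brass knob [0.6385 0.1388] 79 z 0.1097
   disc [0.6389 0.139 ] 0.0266
blue knob [ 0.6382 -0.1202] 78 z 0.0897
   disc [ 0.6385 -0.1197] 0.0236
 t 45.8 tcp [ 0.38 -0.    0.25] open 0.0499 F [ 0.2 -0.6  0.6]
```

View pics/crop_i.png

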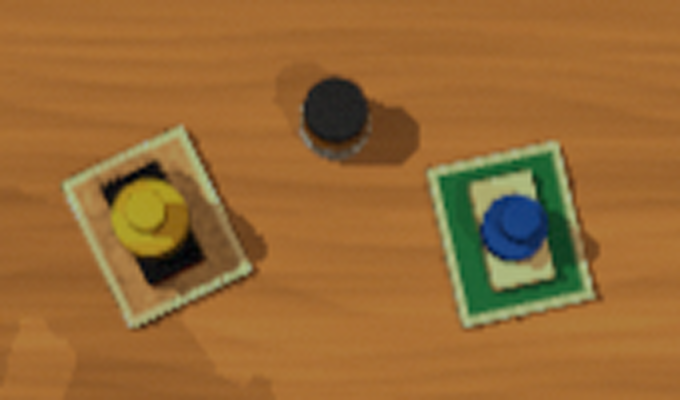

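View pics/side_i.png

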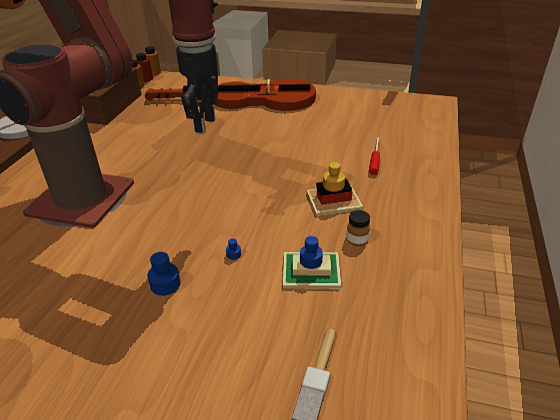

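Both stacks are upright in the final pictures: cork stack at side (334,185), green stack at (312,262). Jar, screwdriver and brush are in place, and knob tops read 110 mm and 90 mm, as they should.

```bash
python3 -c "
from plant import *
job_done()"
```

```text
the job is handed in; nothing more can be done
```

Both pressing stacks are made up and the job was handed in at about 46 s of the 134 s allowed. I picked the wood across its 46 mm width and the weights by their knobs, and lowered everything until the wrist force showed contact before letting go.

| Piece | Resting on | Distance off centre (top camera) |
|---|---|---|
| Heel block | cork board | about 1 mm |
| Ebony plate | heel block | about 3 mm |
| Brass weight | ebony plate | about 1 mm |
| Spruce block | green board | about 1 mm |
| Blue weight (middle-sized, 60 mm tall) | spruce block | about 2 mm |

- **Alignment:** the long sides of the wood are within about 1° of their boards.
- **Height:** the knob tops read 110 mm and 90 mm, as expected for pieces lying flat.
- **Bystanders:** the glue jar, screwdriver and brush look unmoved in the pictures; I did not measure their positions again. The arm ended clear of everything.

Three checks failed or disagreed:
- **Camera offset:** the side camera put pieces 2–5 mm from where the top camera did, so I used the top camera throughout.
- **Spruce block:** one top-camera reading was cut off by the arm. I took it again before placing the blue weight.
- **Cork board:** the side-camera outline also picked up other pale things, so I dropped it.

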